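Stand four power plugs in their matching holders

TASK

Stand each of the four industrial power plugs in the holder cup of its own colour and size (large red, small red, large blue, small yellow), upright and fully down on the cup's floor, and let go. Set them down rather than dropping them, do not knock any plug over, and leave the screwdriver and the small blue bin of grey cable glands where they are.

Things in the scene. Friction and masses are not known exactly. Their poses are not given: they have to be found in the camera images.
- plug_red_big_center (a point): large red industrial power plug, loose, standing upright face down on the bench; round about its vertical axis, 125 mm tall: red shroud 64 mm across at the bottom, red handle 46 mm across from 50 to 100 mm above its underside (the place to grip), grey gland nut 40 mm across (44 mm over its flutes) on top. Under 0.35 kg. This point is on its axis, half-way up (62.5 mm above its underside, 62.5 mm below its top); z points up.
- plug_red_small_center (a point): small red industrial power plug, loose, standing upright face down on the bench; round about its vertical axis, 105 mm tall: red shroud 48 mm across at the bottom, red handle 36 mm across from 44 to 84 mm above its underside (the place to grip), grey gland nut 31 mm across (35 mm over its flutes) on top. Under 0.35 kg. This point is on its axis, half-way up (52.5 mm above its underside, 52.5 mm below its top); z points up.
- plug_blue_big_center (a point): large blue industrial power plug, loose, standing upright face down on the bench; round about its vertical axis, 125 mm tall: blue shroud 64 mm across at the bottom, blue handle 46 mm across from 50 to 100 mm above its underside (the place to grip), grey gland nut 40 mm across (44 mm over its flutes) on top. Under 0.35 kg. This point is on its axis, half-way up (62.5 mm above its underside, 62.5 mm below its top); z points up.
- plug_yellow_small_center (a point): small yellow industrial power plug, loose, standing upright face down on the bench; round about its vertical axis, 105 mm tall: yellow shroud 48 mm across at the bottom, yellow handle 36 mm across from 44 to 84 mm above its underside (the place to grip), grey gland nut 31 mm across (35 mm over its flutes) on top. Under 0.35 kg. This point is on its axis, half-way up (52.5 mm above its underside, 52.5 mm below its top); z points up.
- nest_red_big_seat (a point): holder for the large red plug, screwed to the bench: a red round cup, the larger size, open at the top, bore 80 mm, 94 mm outside, on a black disc 102 mm across. This point is the centre of its inner floor, 5 mm above the bench; the rim is 20 mm above this point; z points up.
- nest_red_small_seat (a point): holder for the small red plug, screwed to the bench: a red round cup, the smaller size, open at the top, bore 64 mm, 78 mm outside, on a black disc 86 mm across. This point is the centre of its inner floor, 5 mm above the bench; the rim is 20 mm above this point; z points up.
- nest_blue_big_seat (a point): holder for the large blue plug, screwed to the bench: a blue round cup, the larger size, open at the top, bore 80 mm, 94 mm outside, on a black disc 102 mm across. This point is the centre of its inner floor, 5 mm above the bench; the rim is 20 mm above this point; z points up.
- nest_yellow_small_seat (a point): holder for the small yellow plug, screwed to the bench: a yellow round cup, the smaller size, open at the top, bore 64 mm, 78 mm outside, on a black disc 86 mm across. This point is the centre of its inner floor, 5 mm above the bench; the rim is 20 mm above this point; z points up.
- screwdriver: bystander: green-handled screwdriver lying loose on the bench to the robot's right, 200 mm long, along its x axis; the origin is about its middle, on the bench. To be left alone.
- stock_bin: bystander: small blue stock bin with grey cable glands, loose on the bench to the robot's left, 150 x 100 mm (x, y), 60 mm high; the origin is the centre of its underside. To be left alone.
There are look-alikes about, which are no part of the job. Leave any white look-alike of the part that bears plug_red_big_center alone.

How it is judged:
At the end, for the whole second after the job is handed in: Each plug stands upright (within 0.1 rad) in the holder of its own colour and size, its axis within 12 mm of the holder's axis and its underside within 4 mm of the holder's floor, at rest (under 0.02 m/s); screwdriver and stock bin are within 20 mm of where they began (horizontal distance between plug_red_big_center and nest_red_big_seat below 0.012 m and z of plug_red_big_center in the frame of nest_red_big_seat between 0.0585 and 0.0665 m and angle between each of plug_red_big_center, plug_red_small_center, plug_blue_big_center, plug_yellow_small_center's own z axis and vertical below 0.1 rad and linear speed of each of plug_red_big, plug_red_small, plug_blue_big, plug_yellow_small below 0.02 m/s and horizontal distance between plug_red_small_center and nest_red_small_seat below 0.012 m and z of plug_red_small_center in the frame of nest_red_small_seat between 0.0485 and 0.0565 m and horizontal distance between plug_blue_big_center and nest_blue_big_seat below 0.012 m and z of plug_blue_big_center in the frame of nest_blue_big_seat between 0.0585 and 0.0665 m and horizontal distance between plug_yellow_small_center and nest_yellow_small_seat below 0.012 m and z of plug_yellow_small_center in the frame of nest_yellow_small_seat between 0.0485 and 0.0565 m and distance of each of screwdriver, stock_bin from where it was at the start of the episode below 0.02 m); the robot touches nothing.
It fails at once if a plug is tipped over (more than 0.7 rad) (angle between any of plug_red_big_center, plug_red_small_center, plug_blue_big_center, plug_yellow_small_center's own z axis and vertical above 0.7 rad).
It fails at once if a plug is dropped: it falls freely more than about 20 mm ((contact force between plug_red_big and anything else below 0.01 N and linear speed of plug_red_big above 0.6 m/s) or (contact force between plug_red_small and anything else below 0.01 N and linear speed of plug_red_small above 0.6 m/s) or (contact force between plug_blue_big and anything else below 0.01 N and linear speed of plug_blue_big above 0.6 m/s) or (contact force between plug_yellow_small and anything else below 0.01 N and linear speed of plug_yellow_small above 0.6 m/s)).
It fails at once if the screwdriver is disturbed (moved more than 20 mm) (distance of screwdriver from where it was at the start of the episode above 0.02 m).
It fails at once if the stock bin is disturbed (moved more than 20 mm) (distance of stock_bin from where it was at the start of the episode above 0.02 m).
It also fails if it takes over 109 s, if anything falls off the work surface, if the arm or the gripper's body presses on something with over 40 N, if the wrist force passes 120 N, or if a joint passes its speed limit or range.

ROBOT

A 7-joint arm with a two-finger parallel gripper is mounted at the origin on the work surface. World frame = base frame: x ahead of the robot, y to its left, z up, the work surface at z = 0. Lengths are in m, angles in rad, forces in N, time in s.
With the tool pointing down it reaches from about 0.425 to 0.875 m from the base axis. Payload 8.4 kg.
Tool frame: the origin (TCP) lies on the centre line of the jaws, within the pads' length; the fingertips stand 22 mm ahead of it and the grasp point (between the pads) lies 3 mm ahead of it; z points along the fingers, y is the line along which they close (so a half turn about z gives the same grasp; the last joint's range is limited). The gripper opens to 87 mm and grips with 3 to 60 N. Pads are 19 mm wide; open, the fingers measure 117 mm over their backs; the gripper's body (75 mm by 190 mm) begins 51 mm behind the grasp point.
Start: joints at [-1.371, 0.333, 0.04, 1.465, -0.013, 1.343, -0.059], TCP at [0.191, 0.621, 0.245] pointing down, gripper open.
Joint ranges: [-2.58, 2.58], [-0.38, 2.09], [-1.3, 1.39], [0.25, 2.4], [-1.5, 4.64], [0.08, 2.09], [-2.65, 2.65]. Speed limits (rad/s): [2.22, 2.22, 2.79, 2.79, 3.14, 3.14, 3.14].

INTERFACE

Orientations are given as a 3x3 rotation matrix whose columns are the frame's x, y, z axes.
In Python, from plant import * gives the robot as it stands.
- The arm moves only by the tool send_rows, never from a script. Its arguments are lists of equal length, an entry for each row: "linear": the shift along the tool's x, y, z in mm, a list of three; "turn": the turn, a rotation vector about the tool's x, y, z in rad, a list of three. In form: {"linear": [[dx, dy, dz], ...], "turn": [[ax, ay, az], ...]}. A call has 1 to 20 rows; each row is the pose to reach, as a shift and turn from the pose commanded when the call began, along the tool's axes at that moment; what a row does not reach only later rows make up. A row lasts 1/12 s, in which the tool goes at most 41.7 mm and 7.16 degrees, less where a joint would pass 70% of its speed; a pose out of reach is approached as far as the arm can. A call with a gripper value outside its range is refused whole. "fingers" is the closure, from -1 (fully open) to 1 (shut), so that 0 is half open, set as the call begins (left out, the last holds). The fingers move at their own pace and stop on an object; "grip_force" is the grip in N (left out, the last holds). Time passes only in rows, so rows that repeat a pose let the fingers close. It gives the time, the measured TCP pose, the force, the opening and the grip force at its end, in the units of the state.
- observe(): the state, without advancing time (a new reading comes with each control period).
- snapshot(name): name is "scene" or "top" or "wrist"; returns a dict with "img" (480x640x3 uint8, red, green, blue), "fx", "fy", "cx", "cy" (pixels), "R" (3x3) and "t" (3): a world point X has camera coordinates R X + t. Camera axes: x right, y down, z forward; pixel columns grow to the right and rows downward; lengths in m; the calibration is good to about 2 mm. A picture is of the moment at which its call begins. There is no depth.
- finish_job(): hands the job in; it is judged then, once.
The state is a dict: "t": time; "q": joint angles; "joint_vel": joint speeds; "joint_torque": joint torques, N m; "position": TCP position; "tcp_rot": TCP orientation; "ft_force": force on the tool from outside, world axes, zero at the start; "moment": the same for the moment, N m; "finger_gap": opening from 0.0 (shut) to 1.0 (fully open); "gripper_force": force on a finger pad.
Only numpy, scipy, OpenCV 4.12 (cv2) and the standard library are available. Lean on these libraries where they do the work, as an engineer would, in place of code of your own. Each camera call takes 0.05 s, during which the arm holds its last target. There are 200 camera calls.

## Working session

There is one attempt and no reset: what is moved stays moved. The work goes in short steps, Python scripts to look and compute and a tool call to move; the robot and the scene stay as the last step left them, time stands still between calls to the robot, and variables do not carry over. Pictures are saved under pics/ and viewed, at most 14 in all, crops included, and the job is handed in when it is done.

Besides the shell and the picture viewer there is one more tool, called after "Emit:" as name(argument=value, ...), one argument or row to a line, values as JSON. send_rows: Moves the arm, as the interface text tells. Its arguments: {"type":"object","properties":{"linear":{"type":"array"},"turn":{"type":"array"},"fingers":{"type":"number"},"grip_force":{"type":"number"}},"required":["linear","turn"]}

```bash
mkdir -p pics; python3 - <<'E'
from plant import *
import cv2
for n in("scene","top"):
    s=snapshot(n); cv2.imwrite(f"pics/{n}0.png",s["img"][:,:,::-1])
    print(n,s["fx"],s["cx"],s["cy"],s["R"],s["t"])
o=observe();print(o)
E
```

```text
scene 469.71943059846745 318.2541154270202 240.08458409410017 [[ 0.72368804  0.69001161  0.01263311]
 [ 0.39857557 -0.40294429 -0.82387707]
 [-0.5633943   0.60126523 -0.56662773]] [-0.40778764 -0.14191783  1.49943892]
top 514.108313412816 325.4593800231898 240.4139019310121 [[ 0.02727685 -0.99956101  0.0115653 ]
 [-0.99915141 -0.02761921 -0.0305555 ]
 [ 0.03086151 -0.01072203 -0.99946616]] [-0.01296024  0.54419583  1.15763772]
{'t': 0.1, 'q': array([-1.37119344,  0.33384054,  0.03988639,  1.46616962, -0.01341026,
        1.34330427, -0.05849366]), 'joint_vel': array([ 0.00056563, -0.00161235, -0.00033465, -0.0006413 ,  0.00018894,
       -0.00121378, -0.00063828]), 'joint_torque': array([ 4.53167508e-03, -6.57817483e+01,  1.34019580e+00, -4.04708970e+01,
       -5.97563060e-02,  4.09127329e-02,  1.04853209e-04]), 'position': array([0.19125692, 0.62081826, 0.24375464]), 'tcp_rot': array([[-9.55682593e-01,  2.94398820e-01, -3.40333329e-04],
       [ 2.94399002e-01,  9.55681550e-01, -1.41530490e-03],
       [-9.14138090e-05, -1.45277605e-03, -9.99998941e-01]]), 'ft_force': array([-0.07822268,  0.65832746,  0.0940341 ]), 'moment': array([0.00222924, 0.02607142, 0.01422724]), 'gripper_force': 0.0, 'finger_gap': 1.0005410955913239}
```

View pics/top0.png

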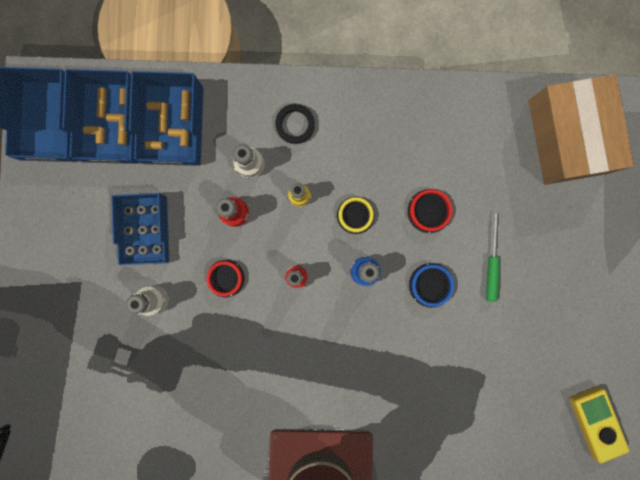

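View pics/scene0.png

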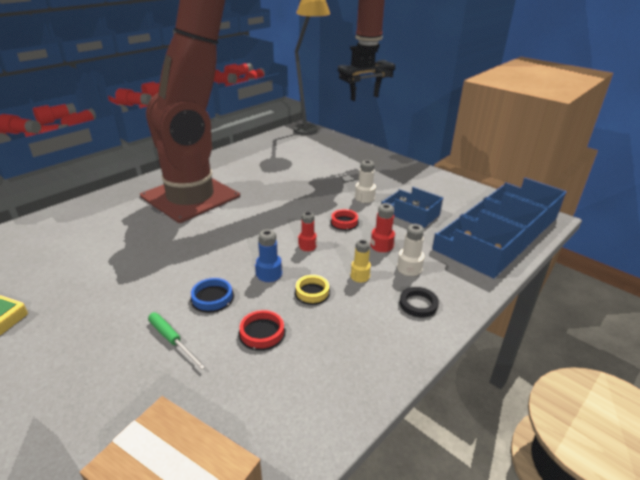

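The top view shows nuts at big red (229,207), yellow (298,188), small red (295,278) and blue (369,272). The cups are yellow (356,215), big red (431,210), blue (432,285) and small red (225,278). The scene view has all of these unoccluded. I'll fit silhouettes in both views.

```bash
cat > h.py <<'E'
from plant import *
import cv2, numpy as np
from scipy.optimize import least_squares
def proj(s,X):
    p=np.atleast_2d(X)@np.array(s["R"]).T+s["t"]
    return np.c_[s["fx"]*p[:,0]/p[:,2]+s["cx"], s["fy"]*p[:,1]/p[:,2]+s["cy"]]
def back(s,uv,z):
    d=np.array(s["R"]).T@[(uv[0]-s["cx"])/s["fx"],(uv[1]-s["cy"])/s["fy"],1]
    c=-np.array(s["R"]).T@s["t"]; return c+d*(z-c[2])/d[2]
def cmask(img,col):
    h,S,v=cv2.split(cv2.cvtColor(np.ascontiguousarray(img),cv2.COLOR_RGB2HSV))
    m={"red":((h<8)|(h>172)),"blue":(abs(h.astype(int)-110)<10),"yellow":(abs(h.astype(int)-27)<8)}[col]
    return (m&(S>130)&(v>60)).astype(np.uint8)
def blob(m,uv,r=60):
    n,l,st,c=cv2.connectedComponentsWithStats(m)
    i=min((i for i in range(1,n) if st[i,4]>15),key=lambda i:np.hypot(*(c[i]-uv)))
    return l==i,c[i],st[i,4]
a=np.linspace(0,2*np.pi,40)
def ring(x,y,r,z): return np.c_[x+r*np.cos(a),y+r*np.sin(a),0*a+z]
K=8
def poly(M,s,X,v):
    h=cv2.convexHull((proj(s,X)*K).astype(np.float32)).astype(np.int32); cv2.fillConvexPoly(M,h,v)
def plugcen(s,x,y,big):
    M=np.zeros((480*K,640*K),np.uint8)
    r1,r2,r3,z1,z2,z3=(.032,.023,.021,.05,.1,.125) if big else (.024,.018,.0165,.044,.084,.105)
    for r,za,zb,v in((r1,0,z1,1),(r2,z1,z2,1),(r3,z2,z3,0)):
        poly(M,s,np.r_[ring(x,y,r,za),ring(x,y,r,zb)],v)
    m=cv2.moments(M,True); return np.array([m["m10"],m["m01"]])/m["m00"]/K, m["m00"]/K/K
def cupcen(s,x,y,big):
    M=np.zeros((480*K,640*K),np.uint8); ro,ri=(.047,.04) if big else (.039,.032)
    poly(M,s,np.r_[ring(x,y,ro,.004),ring(x,y,ro,.025)],1)
    m=cv2.moments(M,True); return np.array([m["m10"],m["m01"]])/m["m00"]/K, m["m00"]/K/K
E
python3 - <<'E'
from h import *
T=snapshot("top");S=snapshot("scene")
P=dict(red_big=("red",1,(232,210),(383,228)),red_small=("red",0,(296,278),(308,235)),blue_big=("blue",1,(366,271),(268,260)),yellow_small=("yellow",0,(299,193),(361,265)))
C=dict(red_big=("red",1,(431,210),(262,329)),red_small=("red",0,(225,278),(345,219)),blue_big=("blue",1,(432,285),(212,294)),yellow_small=("yellow",0,(356,215),(312,289)))
for kind,D,f,z in(("plug",P,plugcen,.06),("cup",C,cupcen,.02)):
  for k,(col,big,a0,b0) in D.items():
    out=[]
    for s,uv in((T,a0),(S,b0)):
        m,c,A=blob(cmask(s["img"],col),uv)
        if kind=="cup":
            cs,_=cv2.findContours(m.astype(np.uint8),cv2.RETR_EXTERNAL,cv2.CHAIN_APPROX_NONE)
            M=np.zeros((480,640),np.uint8);cv2.drawContours(M,[cv2.convexHull(max(cs,key=len))],-1,1,-1)
            mm=cv2.moments(M,True);c=np.array([mm["m10"],mm["m01"]])/mm["m00"];A=mm["m00"]
        xy=back(s,c,z)[:2]
        for _ in range(4): xy=xy+(back(s,c,z)-back(s,f(s,*xy,big)[0],z))[:2]
        out+=[xy.round(4),int(A),int(f(s,*xy,big)[1])]
    print(kind,k,*out)
E
```

```text
plug red_big [0.6034 0.2115] 399 433 [0.6043 0.2093] 600 747
plug red_small [0.4616 0.0627] 161 184 [0.4624 0.0618] 373 466
plug blue_big [ 0.4783 -0.0844] 269 356 [ 0.4795 -0.0911] 695 870
plug yellow_small [0.6451 0.0642] 197 205 [0.6467 0.0629] 426 539
cup red_big [ 0.619  -0.2332] 1469 1440 [ 0.6213 -0.2358] 1376 1430
cup red_small [0.453  0.2264] 1029 1015 [0.4558 0.2228] 428 465
cup blue_big [ 0.4505 -0.2406] 1455 1454 [ 0.4529 -0.2437] 1045 1149
cup yellow_small [ 0.6043 -0.064 ] 1023 970 [ 0.6078 -0.0687] 681 790
```

Both views agree to within about 5 mm. Next I hover over the big red plug with the jaws aligned to world y.

Emit:
send_rows(
  linear=[
    [-36,-19,0],
    [-72,-38,0],
    [-108,-57,0],
    [-144,-76,0],
    [-180,-94,0],
    [-216,-113,0],
    [-252,-132,0],
    [-288,-151,0],
    [-324,-170,0],
    [-360,-189,0],
    [-396,-208,0],
    [-432,-227,0],
    [-468,-245,0],
    [-500,-262,0],
    [-515,-270,0],
    [-515,-270,0],
    [-515,-270,0],
    [-515,-270,0],
  ],
  turn=[
    [0,0,-0.03],
    [0,0,-0.06],
    [0,0,-0.09],
    [0,0,-0.12],
    [0,0,-0.15],
    [0,0,-0.18],
    [0,0,-0.21],
    [0,0,-0.24],
    [0,0,-0.27],
    [0,0,-0.299],
    [0,0,-0.299],
    [0,0,-0.299],
    [0,0,-0.299],
    [0,0,-0.299],
    [0,0,-0.299],
    [0,0,-0.299],
    [0,0,-0.299],
    [0,0,-0.299],
  ],
  fingers=-1,
  grip_force=25,
)

```text
t: 1.7
position: [0.6033, 0.2127, 0.2443]
tcp_rot: [[-1.0, -0.001, -0.001], [-0.001, 1.0, 0.0], [0.001, 0.0, -1.0]]
ft_force: [-0.0, -0.0, -0.4]
finger_gap: 0.998
gripper_force: 0.0
```

```bash
python3 - <<'E'
from h import *
s=snapshot("wrist"); cv2.imwrite("pics/w1.png",s["img"][:,:,::-1])
o=observe();print(o["t"],o["position"],o["tcp_rot"].round(4),o["ft_force"])
print(-np.array(s["R"]).T@s["t"],s["R"],s["fx"])
print(proj(s,[[.604,.2105,.125],[.604,.2105,.0]]))
E
```

```text
1.75 [0.60310587 0.21314798 0.24441008] [[-1.0e+00 -2.3e-03 -7.0e-04]
 [-2.3e-03  1.0e+00  6.0e-04]
 [ 7.0e-04  6.0e-04 -1.0e+00]] [-0.42103147  0.26846654  0.19255333]
[0.53044439 0.21314312 0.38454154] [[-1.94741626e-03  9.99997472e-01 -1.12429616e-03]
 [ 9.64001735e-01  2.17625394e-03  2.65887040e-01]
 [ 2.65888814e-01 -5.66030706e-04 -9.64003536e-01]] 360.4915021457268
[[321.79467721 242.56921278]
 [322.95381543 211.08719967]]
```

View pics/w1.png

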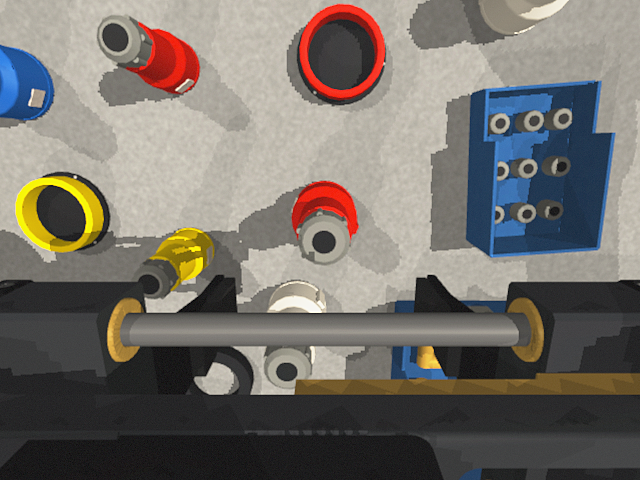

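The nut hole is at (324,242) and I predicted (322,243), so the position is good to about 1.5 mm. Descending to grip the big red plug.

Emit:
send_rows(
  linear=[
    [0,-1,20],
    [0,-1,45],
    [0,-1,70],
    [0,-1,95],
    [0,-1,120],
    [0,-1,140],
    [0,-1,152],
    [0,-1,158],
    [0,-1,161],
    [0,-1,161],
  ],
  turn=[
    [0,0,0],
    [0,0,0],
    [0,0,0],
    [0,0,0],
    [0,0,0],
    [0,0,0],
    [0,0,0],
    [0,0,0],
    [0,0,0],
    [0,0,0],
  ],
)

```text
t: 2.58
position: [0.604, 0.2111, 0.0839]
tcp_rot: [[-1.0, -0.001, 0.0], [-0.001, 1.0, 0.0], [-0.0, 0.0, -1.0]]
ft_force: [-0.5, 0.5, 0.3]
finger_gap: 1.005
gripper_force: 0.0
```

Emit:
send_rows(
  linear=[
    [0,0,0],
    [0,0,0],
    [0,0,0],
    [0,0,0],
    [0,0,0],
    [0,0,0],
    [0,0,0],
    [0,0,0],
    [0,0,0],
    [0,0,0],
  ],
  turn=[
    [0,0,0],
    [0,0,0],
    [0,0,0],
    [0,0,0],
    [0,0,0],
    [0,0,0],
    [0,0,0],
    [0,0,0],
    [0,0,0],
    [0,0,0],
  ],
  fingers=1,
  grip_force=30,
)

```text
t: 3.42
position: [0.6041, 0.2107, 0.0836]
tcp_rot: [[-1.0, -0.0, 0.0], [-0.0, 1.0, 0.0], [-0.0, 0.0, -1.0]]
ft_force: [0.1, 0.5, 0.8]
finger_gap: 0.523
gripper_force: 29.9
```

Emit:
send_rows(
  linear=[
    [0,0,-5],
    [0,0,-18],
    [0,0,-36],
    [0,0,-56],
    [0,0,-78],
    [0,0,-100],
    [0,0,-120],
    [0,0,-133],
    [0,0,-140],
    [0,0,-140],
    [0,0,-140],
  ],
  turn=[
    [0,0,0],
    [0,0,0],
    [0,0,0],
    [0,0,0],
    [0,0,0],
    [0,0,0],
    [0,0,0],
    [0,0,0],
    [0,0,0],
    [0,0,0],
    [0,0,0],
  ],
)

```text
t: 4.33
position: [0.6038, 0.2104, 0.223]
tcp_rot: [[-1.0, -0.0, -0.001], [-0.0, 1.0, -0.0], [0.001, -0.0, -1.0]]
ft_force: [-0.1, -0.1, -3.1]
finger_gap: 0.521
gripper_force: 29.9
```

Emit:
send_rows(
  linear=[
    [-1,-8,0],
    [-1,-24,0],
    [-2,-46,0],
    [-3,-72,0],
    [-4,-100,0],
    [-5,-130,0],
    [-6,-160,0],
    [-7,-190,0],
    [-8,-220,0],
    [-9,-250,0],
    [-10,-280,0],
    [-11,-310,0],
    [-12,-340,0],
    [-13,-368,0],
    [-14,-393,0],
    [-15,-414,0],
    [-15,-430,0],
    [-15,-440,0],
    [-15,-445,0],
    [-15,-445,0],
  ],
  turn=[
    [0,0,0],
    [0,0,0],
    [0,0,0],
    [0,0,0],
    [0,0,0],
    [0,0,0],
    [0,0,0],
    [0,0,0],
    [0,0,0],
    [0,0,0],
    [0,0,0],
    [0,0,0],
    [0,0,0],
    [0,0,0],
    [0,0,0],
    [0,0,0],
    [0,0,0],
    [0,0,0],
    [0,0,0],
    [0,0,0],
  ],
)

```text
t: 6.0
position: [0.6182, -0.2362, 0.2231]
tcp_rot: [[-1.0, 0.002, -0.001], [0.002, 1.0, -0.0], [0.001, -0.0, -1.0]]
ft_force: [-0.2, 0.2, -2.6]
finger_gap: 0.522
gripper_force: 29.9
```

```bash
python3 - <<'E'
from h import *
s=snapshot("wrist"); im=s["img"][:,:,::-1].copy()
for r,z in((.047,.025),(.04,.025)): 
    for xy in ((.6195,-.234),(.4515,-.2415)): cv2.polylines(im,[proj(s,ring(*xy,r,z)).astype(int)],True,(0,255,0),1)
cv2.imwrite("pics/w2.png",im); print(observe()["position"],observe()["ft_force"])
E
```

```text
[ 0.61869767 -0.23465533  0.22317077] [ 1.72588747  0.70145609 -3.06978727]
```

View pics/w2.png

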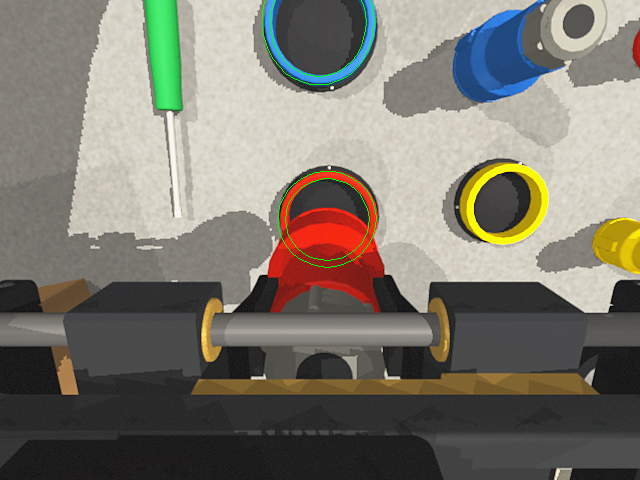

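The overlays sit on the cups' rims at (327,220) and (320,40), so the cup positions are good. Lowering into the big red cup.

Emit:
send_rows(
  linear=[
    [0,0,8],
    [0,0,24],
    [0,0,44],
    [0,0,66],
    [0,0,88],
    [0,0,104],
    [0,0,114],
    [0,0,120],
    [0,0,124],
    [0,0,127],
    [0,0,129],
    [0,0,131],
    [0,0,132],
    [0,0,133],
    [0,0,134],
    [0,0,134.5],
    [0,0,134.5],
  ],
  turn=[
    [0,0,0],
    [0,0,0],
    [0,0,0],
    [0,0,0],
    [0,0,0],
    [0,0,0],
    [0,0,0],
    [0,0,0],
    [0,0,0],
    [0,0,0],
    [0,0,0],
    [0,0,0],
    [0,0,0],
    [0,0,0],
    [0,0,0],
    [0,0,0],
    [0,0,0],
  ],
)

```text
t: 7.47
position: [0.6191, -0.2345, 0.0891]
tcp_rot: [[-1.0, -0.0, -0.0], [-0.0, 1.0, -0.0], [0.0, -0.0, -1.0]]
ft_force: [0.2, 1.2, -2.7]
finger_gap: 0.524
gripper_force: 29.9
```

Emit:
send_rows(
  linear=[
    [0,0,0.5],
    [0,0,1],
    [0,0,1.2],
    [0,0,1.2],
  ],
  turn=[
    [0,0,0],
    [0,0,0],
    [0,0,0],
    [0,0,0],
  ],
)

```text
t: 7.8
position: [0.6194, -0.2345, 0.0886]
tcp_rot: [[-1.0, -0.0, 0.001], [-0.0, 1.0, -0.0], [-0.001, -0.0, -1.0]]
ft_force: [-2.5, 1.1, 5.8]
finger_gap: 0.516
gripper_force: 30.0
```

Emit:
send_rows(
  linear=[
    [0,0,0],
    [0,0,0],
    [0,0,0],
    [0,0,0],
    [0,0,0],
    [0,0,0],
    [0,0,0],
    [0,0,0],
    [0,0,-10],
    [0,0,-30],
    [0,0,-60],
    [0,0,-90],
    [0,0,-120],
    [0,0,-140],
    [0,0,-150],
  ],
  turn=[
    [0,0,0],
    [0,0,0],
    [0,0,0],
    [0,0,0],
    [0,0,0],
    [0,0,0],
    [0,0,0],
    [0,0,0],
    [0,0,0],
    [0,0,0],
    [0,0,0],
    [0,0,0],
    [0,0,0],
    [0,0,0],
    [0,0,0],
  ],
  fingers=-1,
)

```text
t: 9.05
position: [0.62, -0.2352, 0.2422]
tcp_rot: [[-1.0, 0.0, 0.005], [0.0, 1.0, -0.001], [-0.005, -0.001, -1.0]]
ft_force: [1.0, 0.3, 0.6]
finger_gap: 1.004
gripper_force: 0.0
```

Seated: the force rose to 5.8 N at the expected height. Now the blue plug.

Emit:
send_rows(
  linear=[
    [20,21,0],
    [40,42,0],
    [60,63,0],
    [80,84,0],
    [100,105,0],
    [120,127,0],
    [135,143,0],
    [141,149,0],
    [141,149,0],
    [141,149,0],
    [141,149,0],
  ],
  turn=[
    [0,0,0],
    [0,0,0],
    [0,0,0],
    [0,0,0],
    [0,0,0],
    [0,0,0],
    [0,0,0],
    [0,0,0],
    [0,0,0],
    [0,0,0],
    [0,0,0],
  ],
)

```text
t: 9.97
position: [0.4787, -0.0866, 0.2379]
tcp_rot: [[-1.0, 0.001, 0.0], [0.001, 1.0, -0.001], [-0.0, -0.001, -1.0]]
ft_force: [0.5, -0.2, 0.2]
finger_gap: 0.998
gripper_force: 0.0
```

```bash
python3 - <<'E'
from h import *
s=snapshot("wrist"); im=s["img"][:,:,::-1].copy()
for x,y,h,r in((.479,-.086,.125,.02),(.462,.0625,.105,.0155)): cv2.polylines(im,[proj(s,ring(x,y,r,h)).astype(int)],True,(0,255,0),1)
for x,y in((.479,-.086),): print(proj(s,[x,y,.125]),proj(s,[x,y+.01,.125]),proj(s,[x+.01,y,.125]))
cv2.imwrite("pics/w3.png",im); print(observe()["position"],observe()["tcp_rot"].round(4))
E
```

```text
[[325.63521138 244.23674842]] [[339.31787749 244.24004766]] [[325.63511041 257.24716643]]
[ 0.4786783  -0.08666737  0.23777718] [[-1.0e+00  1.4e-03 -1.0e-04]
 [ 1.4e-03  1.0e+00 -7.0e-04]
 [ 1.0e-04 -7.0e-04 -1.0e+00]]
```

View pics/w3.png

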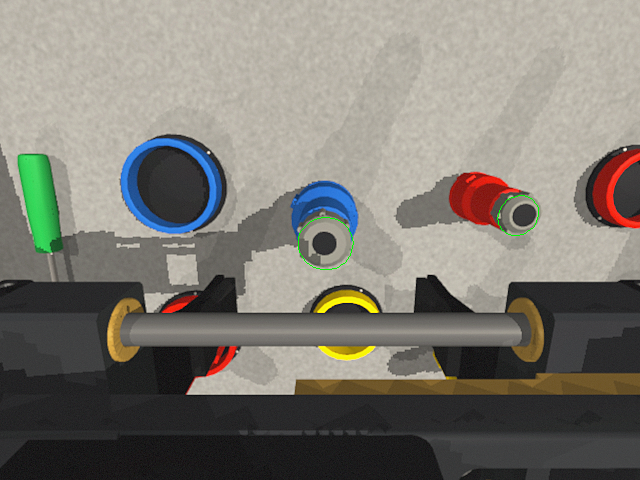

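The blue nut is centred at (324,243), within 1 mm of the TCP. Descending and gripping.

Emit:
send_rows(
  linear=[
    [0,0,20],
    [0,0,45],
    [0,0,70],
    [0,0,95],
    [0,0,120],
    [0,0,138],
    [0,0,149],
    [0,0,154],
    [0,0,154],
    [0,0,154],
  ],
  turn=[
    [0,0,0],
    [0,0,0],
    [0,0,0],
    [0,0,0],
    [0,0,0],
    [0,0,0],
    [0,0,0],
    [0,0,0],
    [0,0,0],
    [0,0,0],
  ],
)

```text
t: 10.85
position: [0.4787, -0.0859, 0.0845]
tcp_rot: [[-1.0, 0.0, 0.001], [0.0, 1.0, -0.0], [-0.001, -0.0, -1.0]]
ft_force: [-0.0, 0.3, 1.1]
finger_gap: 1.001
gripper_force: 0.0
```

Emit:
send_rows(
  linear=[
    [0,0,0],
    [0,0,0],
    [0,0,0],
    [0,0,0],
    [0,0,0],
    [0,0,0],
    [0,0,0],
    [0,0,0],
    [0,0,0],
    [0,0,0],
  ],
  turn=[
    [0,0,0],
    [0,0,0],
    [0,0,0],
    [0,0,0],
    [0,0,0],
    [0,0,0],
    [0,0,0],
    [0,0,0],
    [0,0,0],
    [0,0,0],
  ],
  fingers=1,
)

```text
t: 11.68
position: [0.4781, -0.0858, 0.0839]
tcp_rot: [[-1.0, 0.0, 0.0], [0.0, 1.0, -0.0], [-0.0, -0.0, -1.0]]
ft_force: [-0.5, -1.5, 1.1]
finger_gap: 0.519
gripper_force: 29.9
```

Emit:
send_rows(
  linear=[
    [0,0,-3],
    [0,0,-10],
    [0,0,-20],
    [0,0,-31],
    [0,0,-40],
    [0,0,-45],
    [0,0,-45],
    [0,0,-45],
  ],
  turn=[
    [0,0,0],
    [0,0,0],
    [0,0,0],
    [0,0,0],
    [0,0,0],
    [0,0,0],
    [0,0,0],
    [0,0,0],
  ],
)

```text
t: 12.35
position: [0.4783, -0.0854, 0.1292]
tcp_rot: [[-1.0, -0.0, 0.001], [-0.0, 1.0, 0.0], [-0.001, 0.0, -1.0]]
ft_force: [-0.4, 0.2, -3.2]
finger_gap: 0.521
gripper_force: 29.8
```

Emit:
send_rows(
  linear=[
    [1,-6,0],
    [3,-18,0],
    [7,-38,0],
    [11,-62,0],
    [15,-86,0],
    [19,-110,0],
    [23,-132,0],
    [25,-146,0],
    [27,-153,0],
    [27,-156,0],
    [27,-156,0],
    [27,-156,0],
    [27,-156,0],
  ],
  turn=[
    [0,0,0],
    [0,0,0],
    [0,0,0],
    [0,0,0],
    [0,0,0],
    [0,0,0],
    [0,0,0],
    [0,0,0],
    [0,0,0],
    [0,0,0],
    [0,0,0],
    [0,0,0],
    [0,0,0],
  ],
)

```text
t: 13.43
position: [0.4514, -0.2404, 0.1287]
tcp_rot: [[-1.0, -0.002, -0.0], [-0.002, 1.0, 0.0], [0.0, 0.0, -1.0]]
ft_force: [0.5, 0.5, -2.1]
finger_gap: 0.519
gripper_force: 29.8
```

Emit:
send_rows(
  linear=[
    [0,0,4],
    [0,0,12],
    [0,0,20],
    [0,0,27],
    [0,0,32],
    [0,0,35],
    [0,0,37],
    [0,0,38],
    [0,0,39],
    [0,0,40],
    [0,0,40.5],
    [0,0,41],
    [0,0,41],
    [0,0,41],
  ],
  turn=[
    [0,0,0],
    [0,0,0],
    [0,0,0],
    [0,0,0],
    [0,0,0],
    [0,0,0],
    [0,0,0],
    [0,0,0],
    [0,0,0],
    [0,0,0],
    [0,0,0],
    [0,0,0],
    [0,0,0],
    [0,0,0],
  ],
)

```text
t: 14.6
position: [0.4517, -0.2418, 0.0888]
tcp_rot: [[-1.0, -0.0, 0.001], [-0.0, 1.0, -0.0], [-0.001, -0.0, -1.0]]
ft_force: [-2.5, 0.1, 6.0]
finger_gap: 0.524
gripper_force: 29.9
```

Emit:
send_rows(
  linear=[
    [0,0,0],
    [0,0,0],
    [0,0,0],
    [0,0,0],
    [0,0,0],
    [0,0,0],
    [0,0,0],
    [0,0,0],
    [0,0,-10],
    [0,0,-30],
    [0,0,-60],
    [0,0,-90],
    [0,0,-120],
    [0,0,-140],
    [0,0,-150],
  ],
  turn=[
    [0,0,0],
    [0,0,0],
    [0,0,0],
    [0,0,0],
    [0,0,0],
    [0,0,0],
    [0,0,0],
    [0,0,0],
    [0,0,0],
    [0,0,0],
    [0,0,0],
    [0,0,0],
    [0,0,0],
    [0,0,0],
    [0,0,0],
  ],
  fingers=-1,
)

```text
t: 15.85
position: [0.452, -0.2422, 0.2415]
tcp_rot: [[-1.0, 0.0, 0.004], [0.0, 1.0, -0.001], [-0.004, -0.001, -1.0]]
ft_force: [0.1, -0.2, 0.1]
finger_gap: 1.004
gripper_force: 0.0
```

Emit:
send_rows(
  linear=[
    [-1,30,0],
    [-2,60,0],
    [-3,90,0],
    [-4,120,0],
    [-5,150,0],
    [-6,180,0],
    [-7,210,0],
    [-8,240,0],
    [-9,270,0],
    [-10,295,0],
    [-10,306,0],
    [-10,306,0],
    [-10,306,0],
    [-10,306,0],
  ],
  turn=[
    [0,0,0],
    [0,0,0],
    [0,0,0],
    [0,0,0],
    [0,0,0],
    [0,0,0],
    [0,0,0],
    [0,0,0],
    [0,0,0],
    [0,0,0],
    [0,0,0],
    [0,0,0],
    [0,0,0],
    [0,0,0],
  ],
)

```text
t: 17.02
position: [0.461, 0.0628, 0.2377]
tcp_rot: [[-1.0, 0.002, -0.0], [0.002, 1.0, -0.001], [0.0, -0.001, -1.0]]
ft_force: [-0.2, -1.8, 0.8]
finger_gap: 0.997
gripper_force: 0.0
```

```bash
python3 - <<'E'
from h import *
s=snapshot("wrist"); im=s["img"][:,:,::-1].copy()
for x,y,h,r in((.462,.0645,.105,.0155),(.6455,.064,.105,.0155),(.453,.226,.025,.039)): cv2.polylines(im,[proj(s,ring(x,y,r,h)).astype(int)],True,(0,255,0),1)
cv2.imwrite("pics/w4.png",im); print(observe()["position"],proj(s,[.462,.0645,.105]))
E
```

```text
[0.46109934 0.06274659 0.23781362] [[327.09939333 238.12385825]]
```

View pics/w4.png

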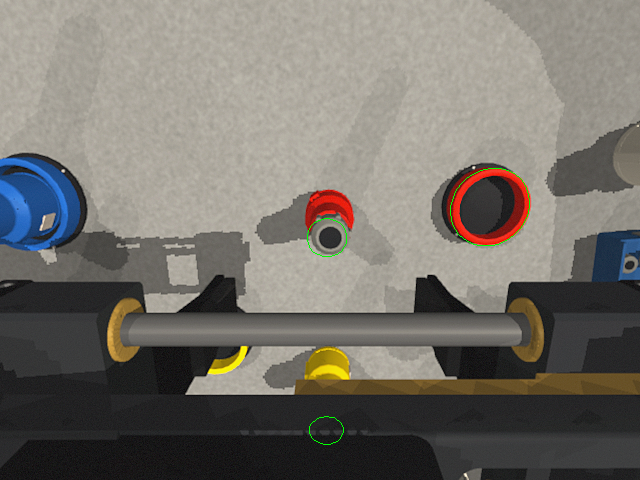

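The nut is at (330,237), so I shift 3 mm in +y. The cup overlay at (490,206) fits. Descending.

Emit:
send_rows(
  linear=[
    [0,3,20],
    [0,3,45],
    [0,3,70],
    [0,3,95],
    [0,3,120],
    [0,3,142],
    [0,3,156],
    [0,3,164],
    [0,3,167],
    [0,3,167],
    [0,3,167],
  ],
  turn=[
    [0,0,0],
    [0,0,0],
    [0,0,0],
    [0,0,0],
    [0,0,0],
    [0,0,0],
    [0,0,0],
    [0,0,0],
    [0,0,0],
    [0,0,0],
    [0,0,0],
  ],
)

```text
t: 17.98
position: [0.4617, 0.0672, 0.0717]
tcp_rot: [[-1.0, 0.0, 0.001], [0.0, 1.0, 0.0], [-0.001, 0.0, -1.0]]
ft_force: [0.1, 0.1, 0.3]
finger_gap: 0.997
gripper_force: 0.0
```

Emit:
send_rows(
  linear=[
    [0,0,0],
    [0,0,0],
    [0,0,0],
    [0,0,0],
    [0,0,0],
    [0,0,0],
    [0,0,0],
    [0,0,0],
    [0,0,0],
    [0,0,0],
    [0,0,0],
  ],
  turn=[
    [0,0,0],
    [0,0,0],
    [0,0,0],
    [0,0,0],
    [0,0,0],
    [0,0,0],
    [0,0,0],
    [0,0,0],
    [0,0,0],
    [0,0,0],
    [0,0,0],
  ],
  fingers=1,
)

```text
t: 18.9
position: [0.461, 0.0675, 0.0708]
tcp_rot: [[-1.0, -0.0, -0.0], [-0.0, 1.0, -0.0], [0.0, -0.0, -1.0]]
ft_force: [-0.6, -0.6, -1.4]
finger_gap: 0.407
gripper_force: 29.9
```

Emit:
send_rows(
  linear=[
    [0,0,-3],
    [0,0,-10],
    [0,0,-20],
    [0,0,-31],
    [0,0,-40],
    [0,0,-45],
    [0,0,-45],
    [0,0,-45],
  ],
  turn=[
    [0,0,0],
    [0,0,0],
    [0,0,0],
    [0,0,0],
    [0,0,0],
    [0,0,0],
    [0,0,0],
    [0,0,0],
  ],
)

```text
t: 19.57
position: [0.4612, 0.0676, 0.1162]
tcp_rot: [[-1.0, -0.0, 0.001], [-0.0, 1.0, 0.0], [-0.001, 0.0, -1.0]]
ft_force: [0.0, -0.1, -2.0]
finger_gap: 0.404
gripper_force: 29.9
```

Emit:
send_rows(
  linear=[
    [0,6,0],
    [1,18,0],
    [2,38,0],
    [3,62,0],
    [4,86,0],
    [5,110,0],
    [6,132,0],
    [7,147,0],
    [8,155,0],
    [8,159,0],
    [8,159,0],
    [8,159,0],
    [8,159,0],
  ],
  turn=[
    [0,0,0],
    [0,0,0],
    [0,0,0],
    [0,0,0],
    [0,0,0],
    [0,0,0],
    [0,0,0],
    [0,0,0],
    [0,0,0],
    [0,0,0],
    [0,0,0],
    [0,0,0],
    [0,0,0],
  ],
)

```text
t: 20.65
position: [0.4532, 0.2253, 0.1157]
tcp_rot: [[-1.0, 0.001, -0.0], [0.001, 1.0, -0.001], [0.0, -0.001, -1.0]]
ft_force: [-0.1, 0.1, -0.9]
finger_gap: 0.404
gripper_force: 29.9
```

Emit:
send_rows(
  linear=[
    [0,0,4],
    [0,0,12],
    [0,0,20],
    [0,0,27],
    [0,0,32],
    [0,0,35],
    [0,0,37],
    [0,0,38],
    [0,0,39],
    [0,0,40],
    [0,0,40.5],
    [0,0,41],
    [0,0,41],
    [0,0,41],
  ],
  turn=[
    [0,0,0],
    [0,0,0],
    [0,0,0],
    [0,0,0],
    [0,0,0],
    [0,0,0],
    [0,0,0],
    [0,0,0],
    [0,0,0],
    [0,0,0],
    [0,0,0],
    [0,0,0],
    [0,0,0],
    [0,0,0],
  ],
)

```text
t: 21.82
position: [0.4535, 0.2266, 0.0757]
tcp_rot: [[-1.0, 0.0, 0.001], [0.0, 1.0, 0.001], [-0.001, 0.001, -1.0]]
ft_force: [-1.4, -1.6, 6.7]
finger_gap: 0.404
gripper_force: 29.9
```

Emit:
send_rows(
  linear=[
    [0,0,0],
    [0,0,0],
    [0,0,0],
    [0,0,0],
    [0,0,0],
    [0,0,0],
    [0,0,0],
    [0,0,0],
    [0,0,-10],
    [0,0,-30],
    [0,0,-60],
    [0,0,-90],
    [0,0,-120],
    [0,0,-145],
    [0,0,-160],
    [0,0,-165],
  ],
  turn=[
    [0,0,0],
    [0,0,0],
    [0,0,0],
    [0,0,0],
    [0,0,0],
    [0,0,0],
    [0,0,0],
    [0,0,0],
    [0,0,0],
    [0,0,0],
    [0,0,0],
    [0,0,0],
    [0,0,0],
    [0,0,0],
    [0,0,0],
    [0,0,0],
  ],
  fingers=-1,
)

```text
t: 23.15
position: [0.4541, 0.227, 0.2436]
tcp_rot: [[-1.0, -0.0, 0.004], [0.0, 1.0, 0.003], [-0.004, 0.003, -1.0]]
ft_force: [0.1, 0.2, -0.0]
finger_gap: 0.996
gripper_force: 0.0
```

Emit:
send_rows(
  linear=[
    [-16,-13,0],
    [-32,-26,0],
    [-48,-40,0],
    [-64,-53,0],
    [-80,-66,0],
    [-96,-80,0],
    [-112,-93,0],
    [-128,-106,0],
    [-144,-120,0],
    [-160,-133,0],
    [-176,-146,0],
    [-186,-155,0],
    [-192,-160,0],
    [-192,-160,0],
    [-192,-160,0],
    [-192,-160,0],
    [-192,-160,0],
    [-192,-160,0],
  ],
  turn=[
    [0,0,0.11],
    [0,0,0.22],
    [0,0,0.33],
    [0,0,0.44],
    [0,0,0.55],
    [0,0,0.66],
    [0,0,0.77],
    [0,0,0.88],
    [0,0,0.99],
    [0,0,1.1],
    [0,0,1.21],
    [0,0,1.32],
    [0,0,1.43],
    [0,0,1.52],
    [0,0,1.571],
    [0,0,1.571],
    [0,0,1.571],
    [0,0,1.571],
  ],
)

```text
t: 24.65
position: [0.6448, 0.0666, 0.2395]
tcp_rot: [[-0.002, 1.0, -0.001], [1.0, 0.002, -0.0], [-0.0, -0.001, -1.0]]
ft_force: [0.2, 0.1, -0.3]
finger_gap: 1.002
gripper_force: 0.0
```

```bash
python3 - <<'E'
from h import *
s=snapshot("wrist"); im=s["img"][:,:,::-1].copy()
for x,y,h,r in((.6455,.065,.105,.0155),(.605,-.065,.025,.039)): cv2.polylines(im,[proj(s,ring(x,y,r,h)).astype(int)],True,(0,255,0),1)
cv2.imwrite("pics/w5.png",im); o=observe();print(o["position"],o["tcp_rot"].round(3),o["q"].round(2),proj(s,[[.6455,.065,.105],[.6555,.065,.105],[.6455,.075,.105]]))
E
```

```text
[0.64487263 0.06663259 0.23965622] [[-0.002  1.    -0.   ]
 [ 1.     0.002 -0.   ]
 [-0.    -0.    -1.   ]] [-0.51  0.35  0.44  1.49 -0.15  1.33 -0.05] [[326.14578964 238.43950093]
 [338.79901517 238.47802413]
 [326.1914999  226.1213037 ]]
```

View pics/w5.png

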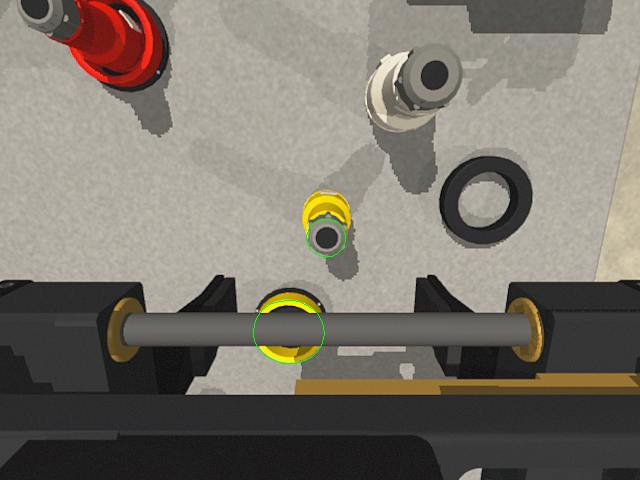

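The yellow nut is at (326,238), on prediction, and the cup overlay fits. Descending.

Emit:
send_rows(
  linear=[
    [-1.5,0.5,20],
    [-1.5,0.5,45],
    [-1.5,0.5,70],
    [-1.5,0.5,95],
    [-1.5,0.5,120],
    [-1.5,0.5,142],
    [-1.5,0.5,157],
    [-1.5,0.5,165],
    [-1.5,0.5,168.5],
    [-1.5,0.5,168.5],
    [-1.5,0.5,168.5],
  ],
  turn=[
    [0,0,0],
    [0,0,0],
    [0,0,0],
    [0,0,0],
    [0,0,0],
    [0,0,0],
    [0,0,0],
    [0,0,0],
    [0,0,0],
    [0,0,0],
    [0,0,0],
  ],
)

```text
t: 25.62
position: [0.6462, 0.0651, 0.0724]
tcp_rot: [[-0.0, 1.0, 0.001], [1.0, 0.0, 0.0], [0.0, 0.001, -1.0]]
ft_force: [-0.1, 0.3, 0.7]
finger_gap: 1.001
gripper_force: 0.0
```

Emit:
send_rows(
  linear=[
    [0,0,0],
    [0,0,0],
    [0,0,0],
    [0,0,0],
    [0,0,0],
    [0,0,0],
    [0,0,0],
    [0,0,0],
    [0,0,0],
    [0,0,0],
    [0,0,0],
  ],
  turn=[
    [0,0,0],
    [0,0,0],
    [0,0,0],
    [0,0,0],
    [0,0,0],
    [0,0,0],
    [0,0,0],
    [0,0,0],
    [0,0,0],
    [0,0,0],
    [0,0,0],
  ],
  fingers=1,
)

```text
t: 26.53
position: [0.6456, 0.065, 0.0713]
tcp_rot: [[0.0, 1.0, 0.0], [1.0, -0.0, -0.0], [-0.0, 0.0, -1.0]]
ft_force: [1.0, -0.4, -0.3]
finger_gap: 0.403
gripper_force: 30.0
```

Emit:
send_rows(
  linear=[
    [0,0,-3],
    [0,0,-10],
    [0,0,-20],
    [0,0,-31],
    [0,0,-40],
    [0,0,-45],
    [0,0,-45],
    [0,0,-45],
  ],
  turn=[
    [0,0,0],
    [0,0,0],
    [0,0,0],
    [0,0,0],
    [0,0,0],
    [0,0,0],
    [0,0,0],
    [0,0,0],
  ],
)

```text
t: 27.2
position: [0.6457, 0.0651, 0.1168]
tcp_rot: [[-0.0, 1.0, 0.001], [1.0, 0.0, 0.0], [0.0, 0.001, -1.0]]
ft_force: [0.3, 0.3, -2.0]
finger_gap: 0.402
gripper_force: 30.0
```

Emit:
send_rows(
  linear=[
    [-5,-2,0],
    [-15,-5,0],
    [-32,-10,0],
    [-52,-16,0],
    [-72,-23,0],
    [-92,-29,0],
    [-110,-35,0],
    [-122,-38,0],
    [-128,-40,0],
    [-130,-41,0],
    [-130,-41,0],
    [-130,-41,0],
    [-130,-41,0],
  ],
  turn=[
    [0,0,0],
    [0,0,0],
    [0,0,0],
    [0,0,0],
    [0,0,0],
    [0,0,0],
    [0,0,0],
    [0,0,0],
    [0,0,0],
    [0,0,0],
    [0,0,0],
    [0,0,0],
    [0,0,0],
  ],
)

```text
t: 28.28
position: [0.6049, -0.0636, 0.1162]
tcp_rot: [[-0.002, 1.0, -0.0], [1.0, 0.002, 0.0], [0.0, -0.0, -1.0]]
ft_force: [0.8, 0.4, -2.2]
finger_gap: 0.405
gripper_force: 30.0
```

Emit:
send_rows(
  linear=[
    [0,0,4],
    [0,0,12],
    [0,0,20],
    [0,0,27],
    [0,0,32],
    [0,0,35],
    [0,0,37],
    [0,0,38],
    [0,0,39],
    [0,0,40],
    [0,0,40.5],
    [0,0,41],
    [0,0,41],
    [0,0,41],
  ],
  turn=[
    [0,0,0],
    [0,0,0],
    [0,0,0],
    [0,0,0],
    [0,0,0],
    [0,0,0],
    [0,0,0],
    [0,0,0],
    [0,0,0],
    [0,0,0],
    [0,0,0],
    [0,0,0],
    [0,0,0],
    [0,0,0],
  ],
)

```text
t: 29.45
position: [0.6049, -0.065, 0.0762]
tcp_rot: [[0.0, 1.0, 0.001], [1.0, -0.0, 0.0], [0.0, 0.001, -1.0]]
ft_force: [-1.8, -0.2, 4.9]
finger_gap: 0.405
gripper_force: 30.0
```

Emit:
send_rows(
  linear=[
    [0,0,0],
    [0,0,0],
    [0,0,0],
    [0,0,0],
    [0,0,0],
    [0,0,0],
    [0,0,0],
    [0,0,0],
    [0,0,-10],
    [0,0,-30],
    [0,0,-60],
    [0,0,-90],
    [0,0,-120],
    [0,0,-145],
    [0,0,-160],
    [0,0,-165],
    [0,0,-165],
    [0,0,-165],
    [0,0,-165],
  ],
  turn=[
    [0,0,0],
    [0,0,0],
    [0,0,0],
    [0,0,0],
    [0,0,0],
    [0,0,0],
    [0,0,0],
    [0,0,0],
    [0,0,0],
    [0,0,0],
    [0,0,0],
    [0,0,0],
    [0,0,0],
    [0,0,0],
    [0,0,0],
    [0,0,0],
    [0,0,0],
    [0,0,0],
    [0,0,0],
  ],
  fingers=-1,
)

```text
t: 31.03
position: [0.6039, -0.0648, 0.2389]
tcp_rot: [[-0.0, 1.0, -0.002], [1.0, 0.0, -0.0], [-0.0, -0.002, -1.0]]
ft_force: [-1.0, 0.7, -0.7]
finger_gap: 1.002
gripper_force: 0.0
```

```bash
python3 - <<'E'
from h import *
s=snapshot("scene"); cv2.imwrite("pics/s2.png",s["img"][:,:,::-1]); print(observe()["position"])
E
```

```text
[ 0.60386079 -0.06486937  0.23887195]
```

View pics/s2.png

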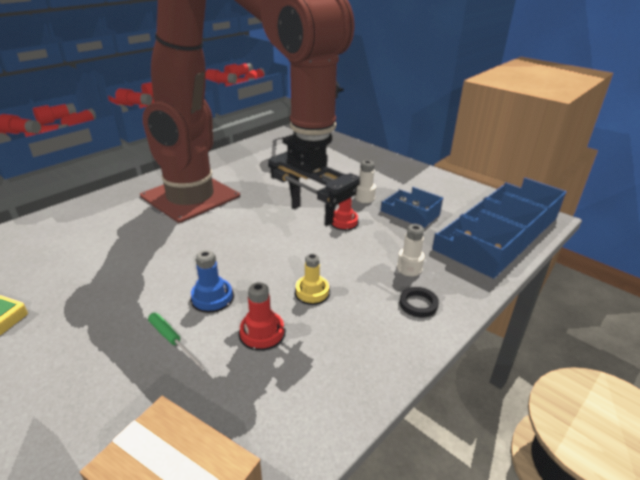

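All four plugs stand upright in their cups: blue (211,280), big red (260,315), yellow (312,280) and small red (345,215). The screwdriver and bin have not moved, and the gripper is clear of everything.

```bash
python3 -c "
from plant import *
print(finish_job())"
```

```text
the job is handed in; nothing more can be done
None
```

All four plugs are standing in the cups of their own colour and size, released and upright in the final picture, and the job was handed in after about 31 s; the hand-in returned no verdict.

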